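Switch the ball sorter's seesaw to the left tray and feed it

TASK

The right tray of the grinding-ball sorter already has its portion, so press down the raised left end (left as the robot sees it) of the seesaw chute with a fingertip until the chute rocks over its pivot and stays leaning to the left. Then press the feed channel's shutter down by its side plate, all the way, so that the three waiting balls roll over the seesaw into the left tray. Only press: do not pick up any ball or take one around the seesaw, leave the two balls in the right tray, and leave the glassware and tools around the sorter where they stand.

Things in the scene. Friction and masses are not known exactly. Their poses are not given: they have to be found in the camera images.
- sorter: Ball sorter fixed to the bench: grey T-shaped base 120 x 510 mm (205 mm deep under the channel), 8 mm thick, with a feed channel, a seesaw chute and two steel trays. Origin on the bench under the middle of the seesaw; x is the feed direction (from channel to seesaw, away from the robot give or take its yaw), y runs along the seesaw to its left end, z up. 'Sorter frame' means this frame; its numbers are in mm.
- channel_back (a point): Floor at the closed back end of the feed channel, sorter frame x -135, y 0, z 87. The channel runs along x to its front lip over the seesaw at x -22, z 76: open-topped, 30 mm wide inside, side rails 6 mm above its floor. Its floor slopes forward (0.1 rad), so the balls roll out by themselves once the shutter is down.
- shutter (a joint): How far the shutter is pressed down, m: 0 closed (as at the start), 0.018 fully down, rigid there. It is a steel blade across the channel at sorter frame x -40, standing 12 mm above the channel floor; the balls lean on it and can pass from about 0.012. It slides straight down with about 2 N of friction (a little more when fast) and stays where it is left.
- press_plate (a point): Point to press on the top face of the shutter's flat steel side plate, which sticks out on the right of the channel: 68 (x) by 40 (y) mm, 4 mm thick, reaching in x from 26 mm behind this point to 42 mm ahead of it. Sorter frame x -85, y -50, z 90 when closed, 72 when fully down. The channel's rail is 32 mm to its left.
- tray_left (a point): Middle of the floor of the left catch tray, sorter frame x 0, y +187, z 11. Tray 100 (x) by 130 (y) mm outside, rim at z 38, its outer end at z 58.
- tray_right (a point): The same for the right tray, y -187.
- gate (a joint): Angle of the seesaw chute, rad: -0.2 leaning fully right (as at the start, left end raised), +0.2 fully left (left end down). Past 0 it falls to that stop by itself and stays; 1 N or less on a tab moves it; rigid at its stops. Chute 240 mm long (y), 36 wide inside, open at both ends; axle along x at sorter frame z 55, floor 15 above the axle, back wall at x 20 stops the balls.
- weight (a point): Centre of the steel weight (36 mm in diameter, 30 mm long) on a stalk above the middle of the seesaw's back wall, sorter frame x 39, z about 135, top at 153; it swings with the seesaw and makes it fall to either side.
- tab_left (a point): Middle of the top face of the flat press tab, 40 x 40 mm and 3 mm thick, that sticks out from the seesaw's left end on the robot's side; it moves with the seesaw. In the sorter's frame it is at about x = -43, y = 95 mm, z = 89 mm when raised, 51 mm when that end is fully down. The chute's side wall, 15 mm high, bounds it on the far side; the other sides are free for 25 mm.
- tab_right (a point): The same for the tab at the right end (y = -95 mm); it is down at the start.
- ball0: White ceramic grinding ball, 26 mm in diameter, about 33 g; origin at its centre. Front one of three lying in a row in the feed channel, against the shutter; centre at about x = -55, y = 0, z = 92 mm in the sorter's frame.
- ball1: The same, middle ball of the row (x about -81 mm).
- ball2: The same, rearmost ball of the row (x about -107, z about 98 mm).
- done0: The same kind of ball, already portioned: lies in the right tray and stays there.
- done1: The same, second ball in the right tray.
- jar: Bystander: small amber jar with a red cap, 44 mm wide, 55 mm tall, standing in front of one of the trays, on the robot's side; origin at its underside, as for all bystanders.
- beaker: Bystander: small glass cup, 48 mm wide, 58 mm tall, in front of the other tray.
- spatula: Bystander: spatula, 170 mm long, lying beyond the sorter.
- reagent: Bystander: white bottle, 68 mm wide, 150 mm tall, standing left or right of the sorter, past the end of a tray.
- amber: Bystander: amber bottle, 76 mm wide, 130 mm tall, past the other end of the sorter.
- dishes: Bystander: stack of five culture dishes, 94 mm wide, 75 mm tall, to the left.
- vial: Bystander: small glass vial, 30 mm wide, 60 mm tall, to the right.

How it is judged:
On the way, in this order (a step that is already met when the one before it is completed fails the run):
1. the seesaw has been rocked over and leans to the left, with the shutter still closed (value of joint gate above 0.17 rad and value of joint shutter below 0.006 m), for 0.3 s.
2. all three balls are in the left tray (y of ball0 in the frame of sorter between 0.115 and 0.26 m and x of ball0 in the frame of sorter between -0.055 and 0.055 m and z of each of ball0, ball1, ball2 in the frame of sorter below 0.055 m and y of ball1 in the frame of sorter between 0.115 and 0.26 m and x of ball1 in the frame of sorter between -0.055 and 0.055 m and y of ball2 in the frame of sorter between 0.115 and 0.26 m and x of ball2 in the frame of sorter between -0.055 and 0.055 m), for 0.3 s.
At the end, for the whole second after the job is handed in: The seesaw leans to the left (joint above 0.17 rad), the shutter is down (12.5 of its 18 mm or more), the three fed balls lie in the left tray and the two portioned balls in the right tray (all of step 2 and value of joint gate above 0.17 rad and value of joint shutter above 0.0125 m and y of done0 in the frame of sorter between -0.26 and -0.115 m and x of done0 in the frame of sorter between -0.055 and 0.055 m and z of each of done0, done1 in the frame of sorter below 0.055 m and y of done1 in the frame of sorter between -0.26 and -0.115 m and x of done1 in the frame of sorter between -0.055 and 0.055 m); the robot touches nothing.
It fails at once if a waiting ball was lifted (more than 25 mm above its place in the channel) (z of any of ball0, ball1, ball2 in the frame of sorter above 0.123 m).
It fails at once if a waiting ball went down to the right (y of any of ball0, ball1, ball2 in the frame of sorter below -0.06 m).
It fails at once if a waiting ball left the channel or seesaw sideways, backwards or over the back wall ((x of ball0 in the frame of sorter below -0.055 m and y of ball0 in the frame of sorter above 0.03 m) or (x of ball0 in the frame of sorter below -0.035 m and y of ball0 in the frame of sorter between 0.03 and 0.11 m) or x of any of ball0, ball1, ball2 in the frame of sorter below -0.16 m or x of any of ball0, ball1, ball2 in the frame of sorter above 0.06 m or y of any of ball0, ball1, ball2 in the frame of sorter above 0.27 m or (x of ball1 in the frame of sorter below -0.055 m and y of ball1 in the frame of sorter above 0.03 m) or (x of ball1 in the frame of sorter below -0.035 m and y of ball1 in the frame of sorter between 0.03 and 0.11 m) or (x of ball2 in the frame of sorter below -0.055 m and y of ball2 in the frame of sorter above 0.03 m) or (x of ball2 in the frame of sorter below -0.035 m and y of ball2 in the frame of sorter between 0.03 and 0.11 m)).
It fails at once if a portioned ball was taken out of the right tray (not (y of done0 in the frame of sorter between -0.26 and -0.115 m and x of done0 in the frame of sorter between -0.055 and 0.055 m and z of done0 in the frame of sorter below 0.055 m) or not (y of done1 in the frame of sorter between -0.26 and -0.115 m and x of done1 in the frame of sorter between -0.055 and 0.055 m and z of done1 in the frame of sorter below 0.055 m)).
It fails at once if a bystander was moved more than 30 mm or knocked over (distance of any of jar, beaker, spatula, reagent, amber, dishes, vial from where it was at the start of the episode above 0.03 m or angle between any of jar, beaker, spatula, reagent, amber, dishes, vial's own z axis and vertical above 0.6 rad).
It also fails if it takes over 38 s, if anything falls off the work surface, if the arm or the gripper's body presses on something with over 40 N, if the wrist force passes 120 N, or if a joint passes its speed limit or range.

ROBOT

A 6-joint arm with a two-finger parallel gripper is mounted at the origin on the work surface. World frame = base frame: x ahead of the robot, y to its left, z up, the work surface at z = 0. Lengths are in m, angles in rad, forces in N, time in s.
With the tool pointing down it reaches from about 0.35 to 0.8 m from the base axis. Payload 7.3 kg.
Tool frame: the origin (TCP) lies between the finger pads; the fingertips stand 25 mm ahead of it and the grasp point (between the pads) lies 6 mm ahead of it (r.tip_extent is the distance from the TCP to the fingertips, in m); z points along the fingers, y is the direction in which the jaws open and shut (so a half turn about z gives the same grasp; the last joint's range is limited). The gripper opens to 85 mm and grips with 20 to 120 N. Pads are 22 mm wide; open, the fingers measure 114 mm over their backs; the gripper's body (76 mm by 85 mm) begins 54 mm behind the grasp point. The pads swing forward as they close: fully open they stand 13 mm farther back than shut.
Start: joints at [1.003, 0.342, 1.524, -0, 1.275, -0.146], TCP at [0.215, 0.479, 0.256] pointing down, gripper open.
Joint ranges: [-2.53, 2.53], [-0.77, 2.02], [0.04, 2.7], [-1, 4.14], [0.28, 2.66], [-3.11, 3.11]. Speed limits (rad/s): [2.57, 2.57, 3.14, 3.14, 3.14, 3.14].

INTERFACE

Orientations are given as a unit quaternion [x, y, z, w].
In Python, from workcell import r, command_gripper, optics gives the robot as it stands. The module is installed in compiled form; this text tells all that it offers. Calls block until the motion is done:
- r.reach(position, orientation): joint-space move of the TCP to a pose.
- r.move_straight(position, orientation=None, speed=0.15, max_force=None): straight line of the TCP; orientation=None keeps the orientation; speed is the mean speed in m/s. With max_force (N) it stops when the force on the tool has changed by that much, and returns True; else False.
- r.movej(angles): joint-space move.
- command_gripper(opening, force=None): finger opening in m; force is the grip in N (None keeps the last); returns when the fingers have stopped.
- r.hold(seconds).
- r.solve_ik(position, orientation): joint angles nearest the present ones, or None.
- r.read_state(): the state.
- optics.get_image(name): name is "scene" or "side" or "wrist"; returns (picture, depth): 420x560x3 uint8, red, green, blue; 420x560 float32, m along the optical axis (not along the pixel's ray), 0 where there is no reading.
- optics.camera_model(name): a dict with "K" (3x3 intrinsics, pixels), "R" (3x3) and "t" (3): a world point X has camera coordinates R X + t; the wrist camera has in their place "tool_from_camera" (4x4, takes a point from camera to tool coordinates, whose origin is the TCP and whose axes are the flange's). Camera axes: x right, y down, z forward; pixel columns grow to the right and rows downward; lengths in m; the calibration is good to about 2 mm. The wrist camera is an equidistant fisheye: a pixel r from the principal point sees the ray r / f radians off the axis. A picture is of the moment at which its call begins: read the wrist's pose just before it. camera_model takes no time and is no camera call.
A pose or a line that the arm cannot do raises r.PlanningError and nothing moves.
- r.finish_job(): hands the job in, once; it reports no verdict.
The state is a dict: "time_s": time; "joint_positions": joint angles; "dq": joint speeds; "tau": joint torques, N m; "eef_pos": TCP position; "eef_rot": TCP orientation; "contact_force": force on the tool from outside, world axes, zero at the start; "torque": the same for the moment, N m; "grip_width": finger opening in m.
Only numpy, scipy, OpenCV 4.12 (cv2) and the standard library are available. Lean on these libraries where they do the work, as an engineer would, in place of code of your own. Each camera call takes 0.05 s, during which the arm holds its last target.

## Working session

There is one attempt and no reset: what is moved stays moved. The work goes in short steps, each a Python script; the robot and the scene stay as the last script left them, time stands still between calls to the robot, and variables do not carry over. Pictures are saved under pics/ and viewed, and the job is handed in when it is done.

```bash
mkdir -p pics
python3 - <<'E'
from workcell import r, command_gripper, optics
import cv2, numpy as np
for n in ("scene","side"):
    im,d=optics.get_image(n); cv2.imwrite(f"pics/{n}0.png",im[:,:,::-1]); np.savez(f"{n}0.npz",im=im,d=d)
    m=optics.camera_model(n); print(n,m, -np.array(m["R"]).T@m["t"], (d>0).mean())
s=r.read_state(); print(s["time_s"],s["eef_pos"],s["eef_rot"],s["grip_width"],r.tip_extent)
E
```

```text
scene {'K': array([[395.14494505,   0.        , 283.7488186 ],
       [  0.        , 395.14494505, 212.12612731],
       [  0.        ,   0.        ,   1.        ]]), 'R': array([[-0.28772846,  0.95765951,  0.01003006],
       [ 0.8109269 ,  0.24918776, -0.52943652],
       [-0.50951928, -0.14420031, -0.84829026]]), 't': array([ 0.16941944, -0.41734219,  1.59195285])} [1.19831148 0.17131053 1.12778262] 0.9958418367346938
side {'K': array([[536.67930893,   0.        , 283.75172949],
       [  0.        , 536.67930893, 205.80869152],
       [  0.        ,   0.        ,   1.        ]]), 'R': array([[ 0.87040438,  0.49226125,  0.00866438],
       [ 0.31559886, -0.5443542 , -0.77722318],
       [-0.37788036,  0.67923293, -0.62916537]]), 't': array([-0.50765912, -0.09256151,  1.79997349])} [ 1.15125567 -1.02308659  1.06493859] 0.9934906462585034
0.1 [0.21475063 0.47871439 0.2556878 ] [ 2.09340454e-01  9.77842561e-01 -6.64350742e-04 -2.43214673e-04] 0.08542885809914379 0.025
```

View pics/scene0.png

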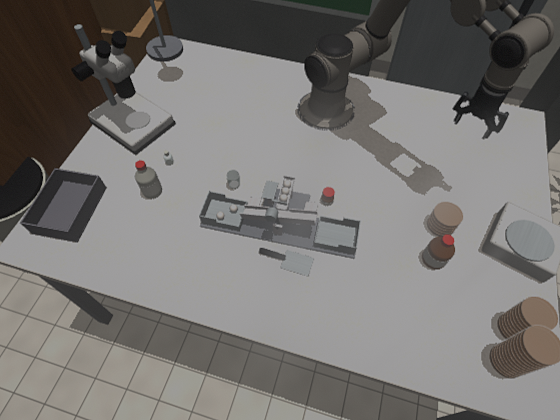

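View pics/side0.png

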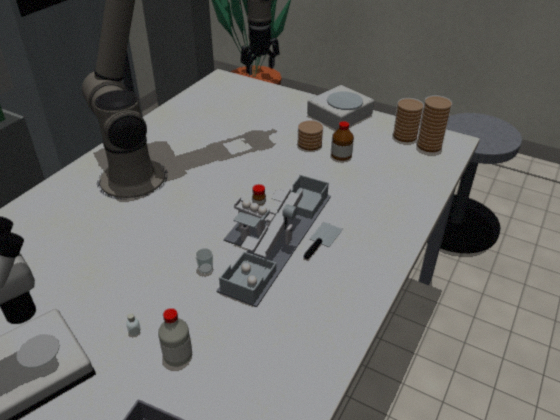

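The scene view shows the sorter at about (200–360, 175–255). The balls are near (287,190), the right tray near (228,212) and the left tray near (337,235). I'll zoom in.

Run:
```python
import cv2, numpy as np
for n,(x0,y0,x1,y1) in (("scene",(190,160,370,285)),("side",(185,165,345,305))):
    im=np.load(f"{n}0.npz")["im"][y0:y1,x0:x1,::-1]
    im=np.clip(im.astype(float)*1.5,0,255).astype(np.uint8)
    cv2.imwrite(f"pics/{n}0z.png",cv2.resize(im,None,fx=4.2,fy=4.2,interpolation=cv2.INTER_CUBIC))
```

```text
(no output)
```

View pics/scene0z.png

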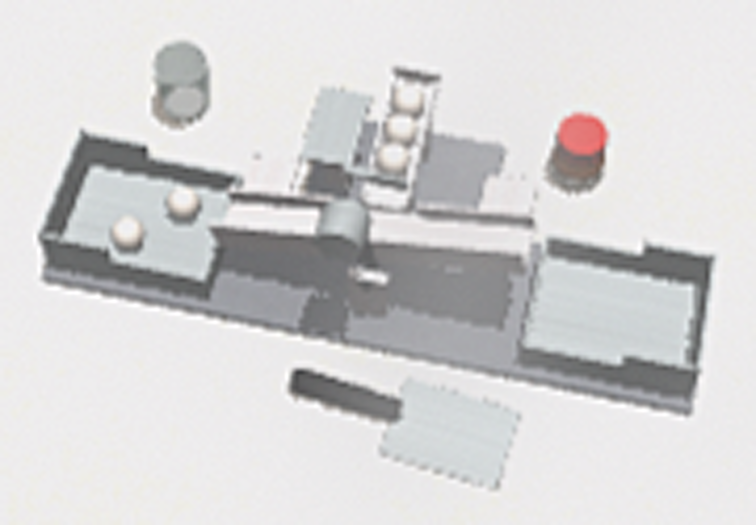

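View pics/side0z.png

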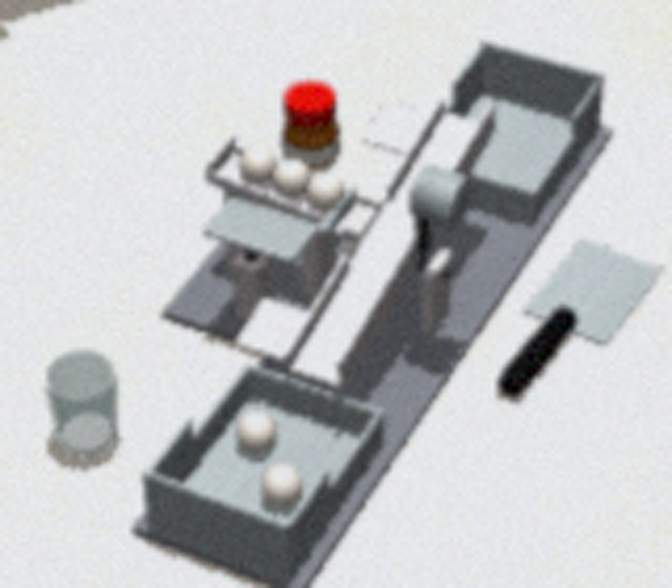

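```bash
cat > h.py <<'E'
import numpy as np
from workcell import r, command_gripper, optics
def ray(n,uv,z):
    m=optics.camera_model(n);R=np.array(m["R"]);C=-R.T@m["t"]
    d=R.T@np.linalg.solve(m["K"],[uv[0],uv[1],1.]); return C+d*(z-C[2])/d[2]
E
python3 - <<'E'
from h import *
def sc(u,v): return (u/4.2+190-.4,v/4.2+160-.4)
def si(u,v): return (u/4.2+185-.4,v/4.2+165-.4)
F=[("scene",sc(690,411),(60,255,0)),("scene",sc(42,284),(60,-255,0)),
("scene",sc(392,157),(-55,0,92)),("scene",sc(401,128),(-81,0,95)),("scene",sc(407,97),(-107,0,98)),
("side",si(326,188),(-55,0,92)),("side",si(291,177),(-81,0,95)),("side",si(257,165),(-107,0,98)),
("side",si(136,530),(-60,-255,4)),("side",si(611,130),(60,255,8)),
("scene",sc(710,255),(-50,252,58)),("scene",sc(82,131),(-50,-252,58)),("scene",sc(40,237),(50,-252,58)),
("side",si(602,77),(50,252,58)),("side",si(485,45),(-50,252,58)),
("scene",sc(305,158),(-43,-70,90)),("scene",sc(326,88),(-111,-70,90)),
("side",si(205,233),(-111,-70,90)),("side",si(298,254),(-43,-70,90))]
W=np.array([ray(n,p,f[2]/1000)[:2] for n,p,f in F]);L=np.array([f[:2] for _,_,f in F])/1000
w=np.ones(len(F))
for _ in range(10):
    a=w/w.sum();lm=a@L;wm=a@W;l=L-lm;v=W-wm
    th=np.arctan2((w*(l[:,0]*v[:,1]-l[:,1]*v[:,0])).sum(),(w*(l*v).sum(1)).sum())
    R=np.array([[np.cos(th),-np.sin(th)],[np.sin(th),np.cos(th)]]);t=wm-R@lm
    e=W-(L@R.T+t);w=1/np.maximum(np.linalg.norm(e,axis=1),.003)
for f,ee in zip(F,e):print(f[0],f[2],(ee@R*1000).round(1))
print("yaw",th,"org",t)
P=lambda x,y:R@np.array([x,y])/1000+t
print("tabL",P(-43,95),"plate",P(-85,-50))
np.savez("pose.npz",th=th,t=t)
E
```

```text
scene (60, 255, 0) [-2.8 -2.3]
scene (60, -255, 0) [ 0.3 -0.2]
scene (-55, 0, 92) [-1.3 -2. ]
scene (-81, 0, 95) [-0.8 -0.7]
scene (-107, 0, 98) [-2.1 -2. ]
side (-55, 0, 92) [-2.   3.9]
side (-81, 0, 95) [-1.1  0.8]
side (-107, 0, 98) [-0.3 -1. ]
side (-60, -255, 4) [-0.7  2. ]
side (60, 255, 8) [-0.6 -3.3]
scene (-50, 252, 58) [ 4.8 -6.3]
scene (-50, -252, 58) [1.3 2.8]
scene (50, -252, 58) [1.3 2.5]
side (50, 252, 58) [ 0.3 -4.2]
side (-50, 252, 58) [ 4.6 -5. ]
scene (-43, -70, 90) [0.9 3.9]
scene (-111, -70, 90) [1.7 3.8]
side (-111, -70, 90) [ 1.9 -1. ]
side (-43, -70, 90) [-0.6  7.1]
yaw 0.07405143824326406 org [ 0.57875982 -0.01732054]
tabL [0.5288492 0.0742378] plate [ 0.49769196 -0.07347213]
```

```bash
cat >> h.py <<'E'
try:
    _p=np.load("pose.npz");th=float(_p["th"]);t=_p["t"]
except Exception: pass
def P(x,y,ztip):
    c,s=np.cos(th),np.sin(th)
    return np.array([t[0]+(c*x-s*y)/1000,t[1]+(s*x+c*y)/1000,ztip/1000+r.tip_extent])
def Q(): return np.array([-np.sin(th/2),np.cos(th/2),0,0])
E
python3 - <<'E'
from h import *
import cv2
command_gripper(0.0,20)
print(r.solve_ik(P(-46,95,230),Q()))
r.reach(P(-46,95,230),Q())
r.move_straight(P(-46,95,120),speed=.15)
s=r.read_state();print(s["time_s"],s["eef_pos"],P(-46,95,120),s["joint_positions"],s["contact_force"])
for n in ("scene","side","wrist"):
    im,d=optics.get_image(n)
    if n=="wrist": o=im
    else:
        x0,y0,x1,y1=(190,130,370,285) if n=="scene" else (185,145,345,305)
        o=cv2.resize(im[y0:y1,x0:x1],None,fx=3,fy=3,interpolation=cv2.INTER_CUBIC)
    cv2.imwrite(f"pics/{n}1.png",o[:,:,::-1])
E
```

```text
[-4.53528965e-03  3.54133552e-01  1.50975551e+00 -4.44089210e-16
  1.27770360e+00 -1.64938305e+00]
3.6 [0.52640571 0.07423958 0.14579145] [0.52585743 0.07401585 0.145     ] [-4.10511035e-03  4.67792173e-01  1.66095189e+00 -3.92353388e-07
  1.01135627e+00 -1.64933965e+00] [-0.29587063 -0.2148411  -0.244015  ]
```

```bash
python3 -c "
import cv2,numpy as np
a=cv2.imread('pics/scene1.png');b=cv2.imread('pics/side1.png');print(a.shape,b.shape)
h=max(a.shape[0],b.shape[0]);o=np.zeros((h,a.shape[1]+b.shape[1],3),np.uint8);o[:a.shape[0],:a.shape[1]]=a;o[:b.shape[0],a.shape[1]:]=b
o=cv2.resize(o,None,fx=.78,fy=.78,interpolation=cv2.INTER_AREA)
cv2.imwrite('pics/both1.png',np.clip(o*1.5,0,255).astype(np.uint8))"
```

```text
(465, 540, 3) (480, 480, 3)
```

View pics/both1.png

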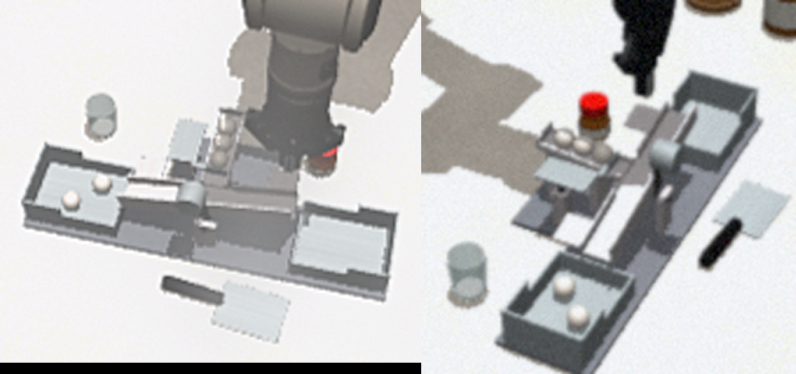

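View pics/wrist1.png

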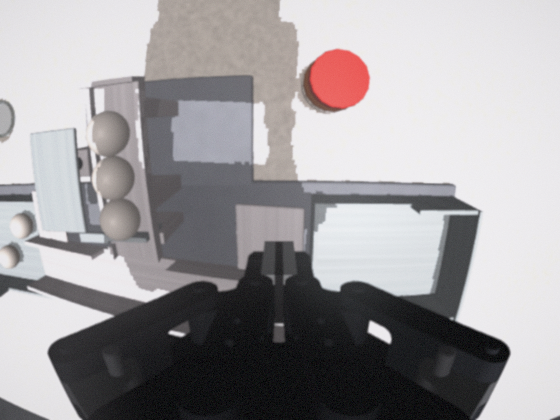

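The wrist view shows the raised tab at about (236–306, 205–262), with the closed fingertips just over it at (280,245). I'll check the offset with wrist rays.

```bash
cat >> h.py <<'E'
def wray(px,z,s):
    from scipy.spatial.transform import Rotation as Ro
    m=optics.camera_model("wrist");K=m["K"];T=np.array(m["tool_from_camera"])
    a=np.array([(px[0]-K[0][2])/K[0][0],(px[1]-K[1][2])/K[1][1]]);rr=np.linalg.norm(a)
    d=np.r_[a/rr*np.sin(rr),np.cos(rr)]
    Rw=Ro.from_quat(s["eef_rot"]).as_matrix()
    C=s["eef_pos"]+Rw@T[:3,3];D=Rw@T[:3,:3]@d
    return C+D*(z-C[2])/D[2]
def toS(w):
    c,s=np.cos(th),np.sin(th);d=w[:2]-t;return np.array([c*d[0]+s*d[1],-s*d[0]+c*d[1]])*1000
E
python3 - <<'E'
from h import *
s=r.read_state()
for nm,px,z,l in (("tab -63,75",(236,205),.085,0),("tab -63,115",(306,207),.093,0),("plate -111,-70",(31,133),.09,0),("plate -111,-30",(76,129),.09,0),("plate -43,-30",(84,232),.09,0),("plate -43,-70",(42,233),.09,0),("ball1 -81,0",(114,178),.095,0),("tray corner -50,252 z38",(478,211),.058,0),("b2",(108,133),.098,0),("b0",(120,218),.092,0)):
    print(nm,toS(wray(px,z,s)).round(1))
E
```

```text
tab -63,75 [-62.5  71.4]
tab -63,115 [-63.6 110.7]
plate -111,-70 [-112.5  -66.7]
plate -111,-30 [-111.4  -27. ]
plate -43,-30 [-45.5 -30.3]
plate -43,-70 [-43.2 -69.6]
ball1 -81,0 [-81.2   1.2]
tray corner -50,252 z38 [-50.4 246.5]
b2 [-107.3    1.2]
b0 [-56.2   0.4]
```

Run:
```python
from h import *
r.move_straight(P(-46,92,120),Q())
hit=r.move_straight(P(-46,92,56),speed=.06,max_force=15)
s=r.read_state();print(hit,s["eef_pos"][2]-.025,s["contact_force"],s["time_s"])
r.move_straight(P(-46,92,140),speed=.15)
import cv2
s=r.read_state();print(s["time_s"],s["contact_force"])
for n in ("wrist","side"):
    im,d=optics.get_image(n); 
    if n=="side": im=cv2.resize(im[145:305,185:345],None,fx=3.4,fy=3.4,interpolation=cv2.INTER_CUBIC)
    cv2.imwrite(f"pics/{n}2.png",im[:,:,::-1])
```

```text
False 0.056387003820768035 [-0.19399306  0.32587202  0.24109193] 5.2167
5.925 [-0.37061944 -0.34989428  0.16123875]
```

View pics/wrist2.png

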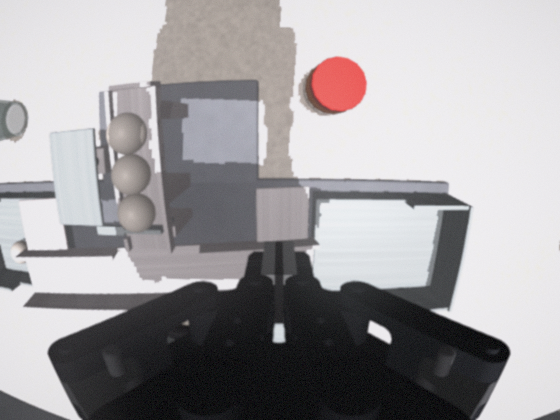

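View pics/side2.png

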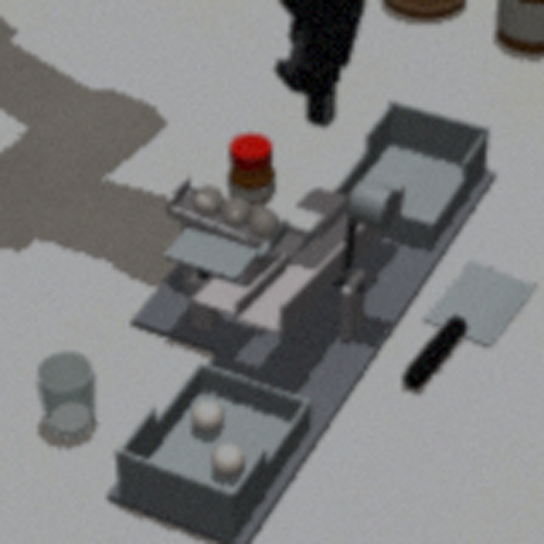

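The chute has rocked over: its right end is raised at (270,295) in the side view, the weight has swung left, and the balls are still behind the shutter. Next is the shutter plate.

Run:
```python
from h import *
import cv2
r.move_straight(P(-86,92,145),Q()); r.move_straight(P(-86,-50,145),Q(),speed=.2)
r.move_straight(P(-86,-50,100),speed=.12)
hit=r.move_straight(P(-86,-50,70.5),speed=.05,max_force=20)
s=r.read_state();print(hit,s["eef_pos"][2]-.025,s["contact_force"],s["time_s"])
r.hold(.3)
r.move_straight(P(-86,-50,160),speed=.15)
s=r.read_state();print(s["time_s"],s["contact_force"])
for n in ("wrist","side","scene"):
    im,d=optics.get_image(n); 
    if n=="side": im=cv2.resize(im[145:305,185:345],None,fx=3.4,fy=3.4,interpolation=cv2.INTER_CUBIC)
    if n=="scene": im=cv2.resize(im[150:285,190:370],None,fx=4,fy=4,interpolation=cv2.INTER_CUBIC)
    cv2.imwrite(f"pics/{n}3.png",im[:,:,::-1])
```

```text
True 0.07166165668887542 [-1.43474006  0.01991857  8.96060266] 8.4167
9.4583 [-0.23456789  0.32130243 -0.89613971]
```

View pics/wrist3.png

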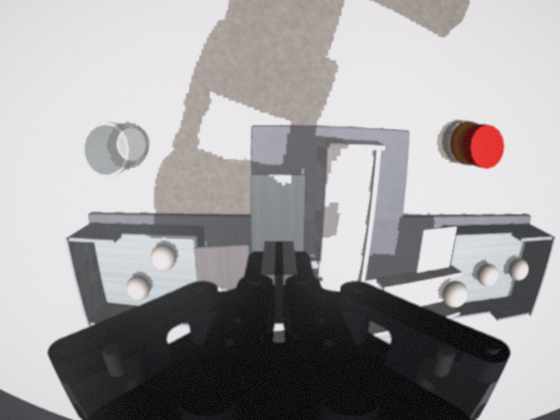

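View pics/side3.png

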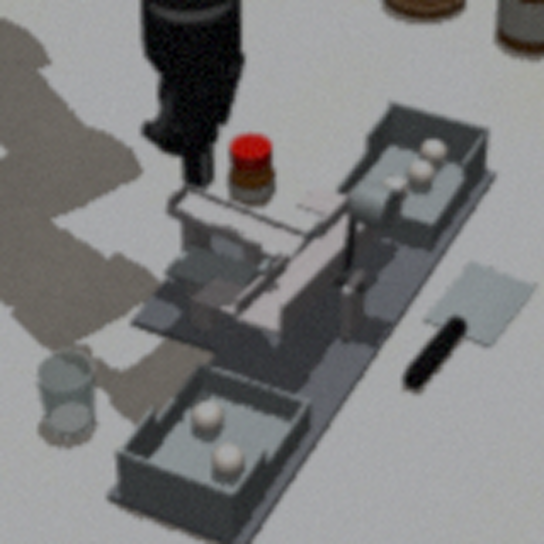

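View pics/scene3.png

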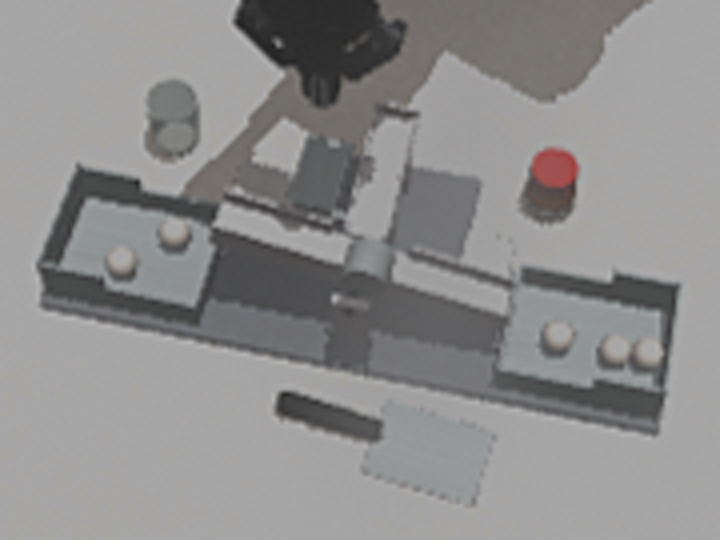

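All three balls are in the left tray (scene crop (557,337), (614,350), (648,352)) and two are still in the right tray. I'll let them settle and measure their positions.

Run:
```python
from h import *
import cv2
r.hold(1.5)
for n in ("scene","side"):
    im,d=optics.get_image(n)
    sat=im.max(2).astype(int)-im.min(2); 
    x0,y0,x1,y1=(190,195,370,265) if n=="scene" else (210,170,335,300)
    if n=="scene": cv2.imwrite("pics/scene4.png",cv2.resize(im[150:285,190:370],None,fx=4,fy=4,interpolation=cv2.INTER_CUBIC)[:,:,::-1])
    # balls: depth gives height 11..40 mm, warm bright
    m=optics.camera_model(n);R=np.array(m["R"]);v,u=np.mgrid[:420,:560]
    c=np.stack([(u-m["K"][0][2])/m["K"][0][0]*d,(v-m["K"][1][2])/m["K"][1][1]*d,d],-1)
    w=(c-m["t"])@R
    warm=(im[...,0].astype(int)-im[...,2]>3)&(im[...,0]>110)&(w[...,2]>.016)&(w[...,2]<.06)
    roi=np.zeros_like(warm);roi[y0:y1,x0:x1]=1
    k,l,st,ce=cv2.connectedComponentsWithStats((warm&roi).astype(np.uint8))
    for i in range(1,k):
        if st[i,4]>=12: print(n,ce[i].round(1),st[i,4],toS(ray(n,ce[i],.024)).round(1),w[l==i][:,2].max().round(3))
s=r.read_state();print(s["time_s"],s["contact_force"])
```

```text
scene [328.5 195.4] 14 [-142.   137.6] 0.057
scene [233.1 207.7] 28 [ -22.8 -163. ] 0.035
scene [220.2 215. ] 26 [  13.7 -196.2] 0.037
scene [343.5 236.8] 96 [  4.8 209.1] 0.038
side [258.1 187.6] 82 [-157.6  169.8] 0.06
side [309.  193.4] 66 [  1.8 213.1] 0.042
side [280.9 203.7] 14 [-56.1 127.1] 0.058
side [245.5 267. ] 30 [ -24.7 -160.9] 0.038
side [251.9 279.8] 33 [  12.7 -195. ] 0.04
11.2083 [-0.39248284  0.07648582  0.97920379]
```

View pics/scene4.png

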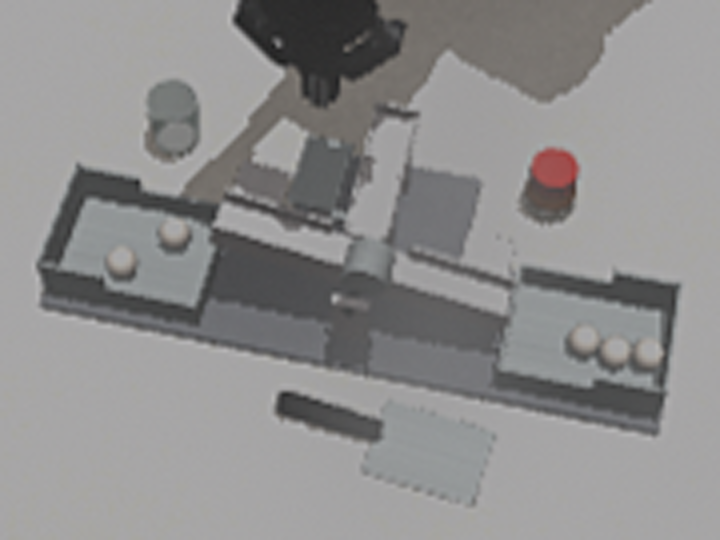

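```bash
python3 -c "
from workcell import r
r.finish_job()"
```

```text
the job is handed in; nothing more can be done
```

The job is done and handed in at about 11.2 s of the 38 s allowed. I pressed the raised left tab with the closed fingertips until the chute rocked over to the left. I then pressed the shutter's side plate until it hit its stop.

What my last checks showed:
- **Shutter:** the press stopped on the 20 N force limit with the fingertips at z = 71.7 mm. Fully down is 72 mm, so the shutter is all the way down.
- **Chute:** the pictures show it still leaning left. I judged this by eye and did not measure the angle.
- **Fed balls:** all three lie in a row in the left tray, around sorter x 5, y 209 mm. They came out as one merged blob in the measurement, so I have no separate position for each.
- **Portioned balls:** both are still in the right tray, at about (-23, -163) and (13, -196) mm.
- **Bystanders:** the jar, beaker and spatula look unmoved in the last picture. I did not look at the other four again, but the arm never came close to them.
- **Arm:** the fingertips were about 70 mm above anything at hand-in, touching nothing, with only about 1 N of residual force reading.

The position I found for the sorter agreed with the wrist camera to within about 6 mm, mostly within 2 to 4 mm. I shifted the tab press by 3 mm because of that. A few of the tray-corner and plate-corner sightings disagreed with it by 5 to 8 mm.

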